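# Lock the filter cap onto the desk air purifier

### The job

Close the desk air purifier: take the grey cap with two lugs (blue grip), lower it with its lugs through the two slots of the purifier's mouth until it sits flat on the bottom, then twist it clockwise (seen from above) a quarter turn so that the lugs are locked under the rim. Leave the three-lug cap (yellow grip), which does not fit, where it lies, and let go.

Things in the scene. Friction and masses are not known exactly. Their poses are not given: they have to be found in the camera images.
- two_lug_cap: Loose cap, 0.12 kg, flat on the desk: grey disc 70 mm across, 8 mm thick, with two lugs along its +x and -x, 16 mm wide, 8 mm thick, level with the disc, reaching 51 mm from the centre. On it stands a BLUE grip bar, 52 mm long along x (the lugs' line), 16 mm wide along y, its top 55 mm above the underside. Origin: centre of the underside, z up. A half turn looks the same.
- three_lug_cap: Loose cap of another model, to be left alone: the same grey disc, 70 mm across, and the same upright grip bar along its x, but YELLOW, and three lugs 120 degrees apart, reaching 51 mm from the centre. Origin: centre of the underside.
- purifier: Fixed white round housing, 126 mm across (foot 132), 62 mm high, open at the top. Origin: centre of the underside, z up. Its rim (57 to 62 mm above the desk) has a round opening 84 mm across and two slots along +x and -x, 34 mm wide or more, reaching 58 mm from the centre. Orange marks on the rim along +y and -y: where the ends of the cap's bar point when locked.
- purifier_seat (a point): Centre of the purifier's flat black recess floor, 45 mm above the desk, axes as the purifier's; the cap's origin rests here. Between floor and rim is a 12 mm high channel for the lugs, out to 58 mm. In it the cap turns clockwise from above (negative about z); stops block it after some 18 degrees the other way and end the turn at about 100. No spring, no click, slight friction.
Things that resemble listed ones, but are neither listed nor needed, are in the scene too. Leave any orange look-alike of the two_lug_cap alone.

How it is judged (in metres and radians):
At the end, for the whole second after the job is handed in: The two-lug cap lies flat (within 7 degrees) on the floor of the purifier's recess (its origin 40 to 51 mm above the purifier's), within 15 mm of its centre, turned so that its lugs are under the rim, within 25 degrees of a quarter turn from the slots, released and at rest (z of two_lug_cap in the frame of purifier between 0.04 and 0.051 m and horizontal distance between two_lug_cap and purifier below 0.015 m and angle between the x axis of two_lug_cap and the x axis of purifier, either way round above 1.13 rad and angle between two_lug_cap's own z axis and vertical below 0.12 rad and linear speed of two_lug_cap below 0.02 m/s and angular speed of two_lug_cap below 0.2 rad/s); the robot touches nothing.
It fails at once if the three-lug cap is moved by more than 30 mm (distance of three_lug_cap from where it was at the start of the episode above 0.03 m).
It also fails if it takes over 38 s, if anything falls off the work surface, if the arm or the gripper's body presses on something with over 40 N, if the wrist force passes 120 N, or if a joint passes its speed limit or range.

### The arm

A 6-joint arm with a two-finger parallel gripper is mounted at the origin on the work surface; the furniture and walls round the work are solid. World frame = base frame: x ahead of the robot, y to its left, z up, the work surface at z = 0. Lengths are in mm, angles in rad, forces in N, time in s.
With the tool pointing down it reaches from about 350 to 850 mm from the base axis. Payload 8.1 kg.
Tool frame: the origin (TCP) lies midway between the tips of the shut fingers; the grasp point (between the pads) lies 19 mm behind it; z points along the fingers, y is the line along which they close (so a half turn about z gives the same grasp; the last joint's range is limited). The gripper opens to 93 mm and grips with 3 to 60 N. Pads are 15 mm wide; open, the fingers measure 128 mm over their backs; the gripper's body (75 mm by 188 mm) begins 65 mm behind the grasp point.
Start: joints at [1.14, 0.13, 1.488, -0, 1.523, -0.085], TCP at [203.348, 564.495, 218.635] pointing down, gripper open.
Joint ranges: [-2.96, 2.96], [-0.89, 2.26], [0.02, 2.5], [-1.34, 4.48], [0, 2.73], [-2.66, 2.66]. Speed limits (rad/s): [2.39, 2.39, 2.79, 3.14, 3.14, 3.14].

### API

Orientations are given as a rotation vector (axis times angle).
In Python, from workcell import robot gives the robot as it stands. The module is installed in compiled form; this text tells all that it offers.
- The arm moves only by the tool servo_tool, never from a script. Its argument "moves" is a list of rows, each a list of 6 numbers: the shift along the tool's x, y, z in mm, then the turn, a rotation vector about the tool's x, y, z in rad. A call has 1 to 20 rows; each row is the pose to reach, as a shift and turn from the pose commanded when the call began, along the tool's axes at that moment; what a row does not reach only later rows make up. A row lasts 1/8 s, in which the tool goes at most 62.5 mm and 10.7 degrees, less where a joint would pass 70% of its speed; a pose out of reach is approached as far as the arm can. A call with a gripper value outside its range is refused whole. "gripper" is the closure in counts, from 0 (fully open) to 255 (shut), set as the call begins (left out, the last holds). The fingers move at their own pace and stop on an object; the grip force is fixed at half the most. Time passes only in rows, so rows that repeat a pose let the fingers close. It gives the time, the measured TCP pose, the force, the opening and the grip force at its end, in the units of the state.
- robot.state(): the state, without advancing time (a new reading comes with each control period).
- robot.read_camera(name): name is "scene" or "top"; returns the picture (420x560x3 uint8, blue, green, red); there is no depth.
- robot.camera_model(name): a dict with "fx", "fy", "cx", "cy" (pixels), "dist" ([k1, k2, p1, p2, k3] as OpenCV has them; the pictures are not rectified), "position" and "orientation" of the camera in the world. Camera axes: x right, y down, z forward; pixel columns grow to the right and rows downward; lengths in mm; the calibration is good to about 2 mm. A picture is of the moment at which its call begins. camera_model takes no time and is no camera call.
- robot.hand_in(): hands the job in; it is judged then, once.
The state is a dict: "time_s": time; "joint_pos": joint angles; "dq": joint speeds; "tau": joint torques, N m; "tool_pos": TCP position; "tcp_rot": TCP orientation; "ft_force": force on the tool from outside, world axes, zero at the start; "wrist_torque": the same for the moment, N m; "opening": finger opening in mm; "grasp_force": force on a finger pad.
Only numpy, scipy, OpenCV 4.12 (cv2) and the standard library are available. Lean on these libraries where they do the work, as an engineer would, in place of code of your own. Each camera call takes 0.05 s, during which the arm holds its last target. There are 200 camera calls.

## Working session

There is one attempt and no reset: what is moved stays moved. The work goes in short steps, Python scripts to look and compute and a tool call to move; the robot and the scene stay as the last step left them, time stands still between calls to the robot, and variables do not carry over. Pictures are saved under pics/ and viewed, at most 10 in all, crops included, and the job is handed in when it is done.

Besides the shell and the picture viewer there is one more tool, called after "Emit:" as name(argument=value, ...) on one line, values as JSON. servo_tool: Moves the arm, as the interface text tells. Its arguments: {"type":"object","properties":{"moves":{"type":"array"},"gripper":{"type":"number"}},"required":["moves"]}

```bash
mkdir -p pics
python3 - <<'E'
from workcell import robot
import cv2
for n in("scene","top"):
    cv2.imwrite(f"pics/{n}0.png",robot.read_camera(n)); print(robot.camera_model(n))
s=robot.state(); print(s)
E
```

```text
{'fx': 509.1105885300732, 'fy': 509.1105885300732, 'cx': 277.6666544707088, 'cy': 208.50644762923028, 'dist': array([-0.032451,  0.      ,  0.      ,  0.      ,  0.      ]), 'position': array([-175.97364609,  613.23234613,  606.40667392]), 'orientation': array([-0.81193245,  2.31572255, -1.36927117])}
{'fx': 396.1039206091051, 'fy': 396.1039206091051, 'cx': 278.73225467432354, 'cy': 210.53630232287742, 'dist': array([-0.11224024,  0.        ,  0.        ,  0.        ,  0.        ]), 'position': array([ 326.52114814, -114.82856957,  983.06516765]), 'orientation': array([-2.17870534,  2.19695535, -0.10314008])}
{'time_s': 0.1, 'joint_pos': array([ 1.13957323e+00,  1.31097994e-01,  1.48918523e+00, -2.98595568e-05,
        1.52298596e+00, -8.53802317e-02]), 'dq': array([ 6.10115844e-04, -1.42791469e-03,  2.43706636e-05, -7.55318806e-04,
       -2.34101214e-03,  2.92981229e-04]), 'tau': array([ 9.71113986e-04, -5.61346328e+01, -4.93089795e+01,  7.70060043e-02,
        2.92717782e-02,  1.95638727e-06]), 'tool_pos': array([203.15490729, 564.00930414, 217.67680796]), 'tcp_rot': array([-5.40474241e-01, -3.09434581e+00,  2.55777165e-03]), 'ft_force': array([ 0.6412331 , -0.20118788,  0.81295013]), 'wrist_torque': array([-0.03372106,  0.00396512,  0.02191734]), 'grasp_force': 0.0, 'opening': 92.95536209097529}
```

View pics/top0.png

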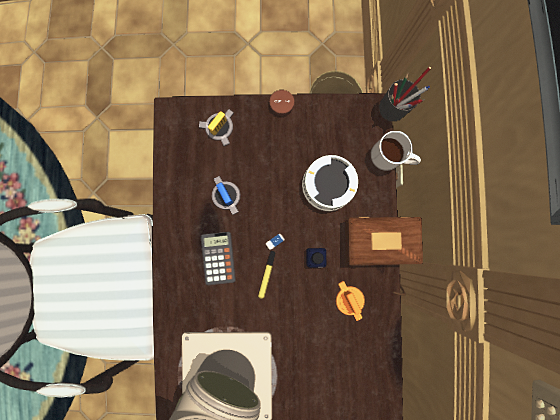

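View pics/scene0.png

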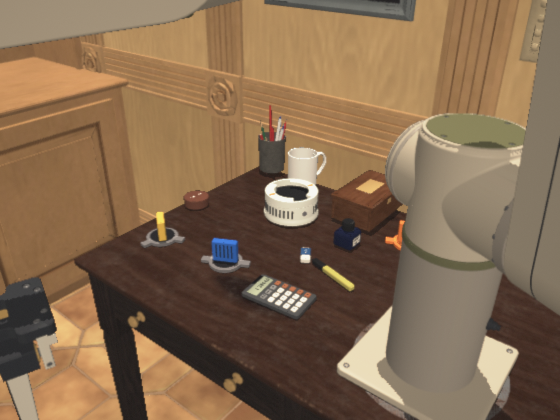

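Top view: two-lug cap with blue grip at (225,194), three-lug cap with yellow grip at (217,125), orange look-alike at (350,301), and purifier at (331,182) with slots to the upper left and lower right. The blue one fits: grey disc, two lugs, blue bar. I'll confirm it in an enlarged crop.

```bash
cat > h.py <<'E'
import cv2,numpy as np
from scipy.spatial.transform import Rotation as R
from workcell import robot
def world(cam,px,z):
    m=robot.camera_model(cam);K=np.array([[m['fx'],0,m['cx']],[0,m['fy'],m['cy']],[0,0,1]])
    p=cv2.undistortPoints(np.array(px,float).reshape(-1,1,2),K,m['dist'])[:,0]
    d=R.from_rotvec(m['orientation']).apply(np.c_[p,np.ones(len(p))])
    return m['position']+d*((z-m['position'][2])/d[:,2])[:,None]
def pix(cam,P):
    m=robot.camera_model(cam);K=np.array([[m['fx'],0,m['cx']],[0,m['fy'],m['cy']],[0,0,1]])
    r=R.from_rotvec(m['orientation']).inv()
    return cv2.projectPoints(np.array(P,float).reshape(-1,1,3),r.as_rotvec(),r.apply(-m['position']),K,m['dist'])[0][:,0]
def crop(img,x,y,w,h,s): return cv2.resize(img[y:y+h,x:x+w],None,fx=s,fy=s,interpolation=cv2.INTER_CUBIC)
E
python3 - <<'E'
from h import *
t=cv2.imread('pics/top0.png')
a=crop(t,195,165,60,60,6.5);b=crop(t,295,147,72,72,390/72)
cv2.imwrite('pics/c1.png',np.hstack([a,b]))
hsv=cv2.cvtColor(t,cv2.COLOR_BGR2HSV)
# blue bar
m=cv2.inRange(hsv,(100,120,60),(125,255,255));m[:165]=0;m[225:]=0;m[:,:195]=0;m[:,255:]=0
ys,xs=np.nonzero(m);print('blue',cv2.minAreaRect(np.c_[xs,ys].astype(np.float32)),len(xs))
m=cv2.inRange(hsv,(8,120,120),(25,255,255));m[:150]=0;m[215:]=0;m[:,:300]=0;m[:,362:]=0
n,_,st,c=cv2.connectedComponentsWithStats(m);print('orange',st[1:,4],c[1:])
print(world('top',c[1:],62))
E
```

```text
blue ((223.85092163085938, 193.5802764892578), (23.366348266601562, 7.450140476226807), 61.69924545288086) 170
orange [ 8 10] [[311.   172.25]
 [351.6  189.6 ]]
[[ 489.82361486 -205.63917666   62.        ]
 [ 448.05448904 -301.07829204   62.        ]]
```

View pics/c1.png

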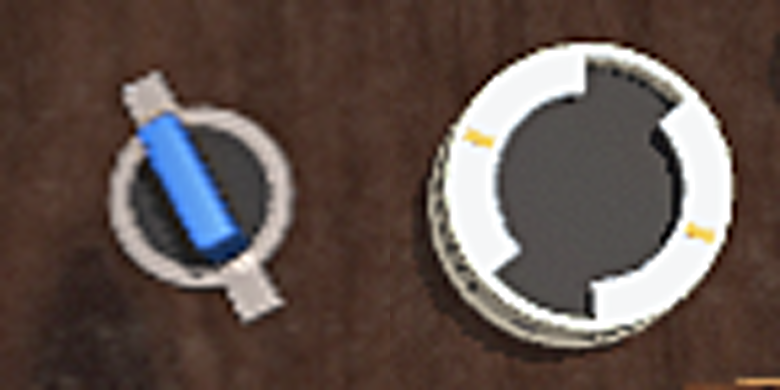

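Crop confirms the blue-grip cap: grey disc with exactly two lugs, tips at crop (140,82) and (265,311). The purifier's orange marks sit left and right of the mouth, and its slots open at top-right and bottom-left of the crop. Next I'll measure poses and check them against the scene camera by overlay.

Run:
```python
from h import *
t=cv2.imread('pics/top0.png');s=cv2.imread('pics/scene0.png')
f=lambda p,x,y,k:[((a+.5)/k-.5+x,(b+.5)/k-.5+y) for a,b in p]
L=world('top',f([(140,82),(265,311)],195,165,6.5),8);c1=L.mean(0);d=L[0]-L[1]
print('lugs',L,c1,np.linalg.norm(d),np.degrees(np.arctan2(d[1],d[0])))
D=world('top',f([(110,200),(293,200),(205,108),(200,290)],195,165,6.5),8);print('disc',D)
S=world('top',f([(244,79),(155,294)],295,147,390/72),62);d=S[0]-S[1];print('slots',S.mean(0),np.linalg.norm(d),np.degrees(np.arctan2(d[1],d[0])))
# rim white circle
hsv=cv2.cvtColor(t,cv2.COLOR_BGR2HSV);m=cv2.inRange(hsv,(0,0,215),(180,60,255));m[:147]=0;m[219:]=0;m[:,:295]=0;m[:,367:]=0
n,l,st,_=cv2.connectedComponentsWithStats(m);print(st[1:,4])
m=np.isin(l,[i for i in range(1,n) if st[i,4]>150]).astype(np.uint8)
ys,xs=np.nonzero(m);W=world('top',np.c_[xs,ys],62)[:,:2].astype(np.float32);print('rim',cv2.minEnclosingCircle(W))
# bar in both cams
for cam,im,box,z in(('top',t,(195,165,255,225),55),('scene',s,(200,225,250,275),55)):
    h=cv2.cvtColor(im,cv2.COLOR_BGR2HSV);q=cv2.inRange(h,(100,120,60),(125,255,255));x0,y0,x1,y1=box
    k=np.zeros_like(q);k[y0:y1,x0:x1]=q[y0:y1,x0:x1];ys,xs=np.nonzero(k);print(cam,'blue cen',xs.mean(),ys.mean(),len(xs))
print(pix('scene',[[*c1[:2],31],[469,-253.4,62]]))
print('brick',world('top',[(348,218),(349,265)],60),'mug',world('top',[(378,150)],90))
```

```text
lugs [[488.63686332  25.62045968   8.        ]
 [400.3071607  -22.41467724   8.        ]] [444.47201201   1.60289122   8.        ] 100.54606280587832 28.53807081328252
disc [[443.22697158  36.84124379   8.        ]
 [442.64078731 -33.08701171   8.        ]
 [478.34418457   0.61878095   8.        ]
 [408.50235956   2.32730051   8.        ]]
slots [ 468.98168743 -253.75518786   62.        ] 102.94932174664461 -23.49913673019866
[932]
rim ((469.1292724609375, -253.33056640625), 62.83561325073242)
top blue cen 223.9764705882353 193.64705882352942 170
scene blue cen 224.6949740034662 249.94107452339688 577
[[224.1440602  250.21962558]
 [290.58614185 189.31714117]]
brick [[ 381.15916132 -291.30327855   60.        ]
 [ 271.34110871 -291.48776687   60.        ]] mug [[ 536.81027472 -360.04617547   90.        ]]
```

```bash
cat >> h.py <<'E'
def go(x,y,z,psi):
    """tool shift/turn from present pose to TCP xyz, pointing down, tool y at yaw psi (deg)"""
    s=robot.state();r=R.from_rotvec(s['tcp_rot']);a=np.radians(psi)
    t=R.from_matrix(np.c_[[-np.sin(-a),-np.cos(-a),0],[np.cos(a),np.sin(a),0],[0,0,-1]])
    t=R.from_matrix(np.array([[np.sin(a),np.cos(a),0],[-np.cos(a),np.sin(a),0],[0,0,-1]]))
    print(np.round(r.inv().apply(np.array([x,y,z])-s['tool_pos']),1),np.round((r.inv()*t).as_rotvec(),3),'t',round(s['time_s'],2))
E
sed -i '/np.c_\[\[-np.sin/d;s/    t=R/    t=R/' h.py
python3 -c "
from h import *
go(444.3,1.7,110,118.5)"
```

```text
Traceback (most recent call last):
  File "h.py", line 17, in go
    t=R.from_matrix(np.array([[np.sin(a),np.cos(a),0],[-np.cos(a),np.sin(a),0],[0,0,-1]]))
  File "scipy/spatial/transform/_rotation.pyx", line 1143, in scipy.spatial.transform._rotation.Rotation.from_matrix
ValueError: Non-positive determinant (left-handed or null coordinate frame) in rotation matrix 0: [[ 0.87881711 -0.47715876  0.        ]
 [ 0.47715876  0.87881711  0.        ]
 [ 0.          0.         -1.        ]].
```

```bash
sed -i 's/\[np.sin(a),np.cos(a),0\],\[-np.cos(a)/[-np.sin(a),np.cos(a),0],[np.cos(a)/' h.py
python3 -c "
from h import *
go(444.3,1.7,110,118.5)"
```

```text
[-417.5 -447.1  108.4] [-0.002 -0.001 -0.843] t 0.1
```

Emit:
servo_tool(moves=[[-417.5, -447, 70, 0, 0, -0.843], [-417.5, -447, 70, 0, 0, -0.843], [-417.5, -447, 70, 0, 0, -0.843], [-417.5, -447, 70, 0, 0, -0.843], [-417.5, -447, 70, 0, 0, -0.843], [-417.5, -447, 70, 0, 0, -0.843], [-417.5, -447, 70, 0, 0, -0.843], [-417.5, -447, 70, 0, 0, -0.843], [-417.5, -447, 70, 0, 0, -0.843], [-417.5, -447, 70, 0, 0, -0.843], [-417.5, -447, 70, 0, 0, -0.843], [-417.5, -447, 70, 0, 0, -0.843], [-417.5, -447, 108, 0, 0, -0.843], [-417.5, -447, 108, 0, 0, -0.843], [-417.5, -447, 108, 0, 0, -0.843]], gripper=0)

```text
time_s: 1.98
tool_pos: [444.6, 3.5, 111.6]
tcp_rot: [-0.776, 3.044, 0.0]
ft_force: [0.4, -0.2, 0.0]
opening: 93.0
grasp_force: 0.0
```

```bash
python3 -c "
from h import *
go(444.3,1.7,24,118.5);s=robot.state();print(s['tool_pos'],s['joint_pos'])"
```

```text
[ 1.2 -1.4 87.6] [-0.     0.     0.002] t 1.98
[444.6458079    3.51566423 111.55996059] [-1.07587618e-01 -2.24561039e-01  2.03065037e+00  1.13026970e-04
  1.33524633e+00 -2.17752914e+00]
```

Emit:
servo_tool(moves=[[1.2, -1.4, 30, 0, 0, 0], [1.2, -1.4, 60, 0, 0, 0], [1.2, -1.4, 80, 0, 0, 0], [1.2, -1.4, 87, 0, 0, 0], [1.2, -1.4, 87, 0, 0, 0], [1.2, -1.4, 87, 0, 0, 0]])

```text
time_s: 2.72
tool_pos: [445.4, 0.7, 25.1]
tcp_rot: [-0.773, 3.043, -0.001]
ft_force: [-0.7, -0.4, -0.0]
opening: 93.3
grasp_force: 0.0
```

Emit:
servo_tool(moves=[[0, 0, 0, 0, 0, 0], [0, 0, 0, 0, 0, 0], [0, 0, 0, 0, 0, 0], [0, 0, 0, 0, 0, 0], [0, 0, 0, 0, 0, 0], [0, 0, 0, 0, 0, 0], [0, 0, 0, 0, 0, 0], [0, 0, 0, 0, 0, 0]], gripper=255)

```text
time_s: 3.72
tool_pos: [444.2, 0.6, 23.6]
tcp_rot: [0.773, -3.045, -0.0]
ft_force: [0.2, 0.1, 0.1]
opening: 17.9
grasp_force: 0.0
```

Emit:
servo_tool(moves=[[0, 0, -20, 0, 0, 0], [0, 0, -70, 0, 0, 0], [0, 0, -120, 0, 0, 0], [0, 0, -120, 0, 0, 0], [0, 0, -120, 0, 0, 0]])

```text
time_s: 4.35
tool_pos: [443.9, 0.7, 142.9]
tcp_rot: [0.773, -3.044, -0.0]
ft_force: [0.1, 0.4, -1.9]
opening: 15.7
grasp_force: 30.0
```

```bash
python3 -c "
from h import *
go(469.0,-253.5,150,66.5);s=robot.state();print(s['tool_pos'],s['opening'])
print('psi',np.degrees(np.arctan2(*R.from_rotvec(s['tcp_rot']).apply([0,1,0])[1::-1])))
a=crop(robot.read_camera('scene'),150,90,160,160,3.75);cv2.imwrite('pics/g1.png',a)"
```

```text
[  99.2 -235.4   -7.1] [ 0.    -0.001  0.907] t 4.35
[443.86112499   0.67203294 142.90364513] 15.68753167260791
psi 118.4906515228142
```

View pics/g1.png

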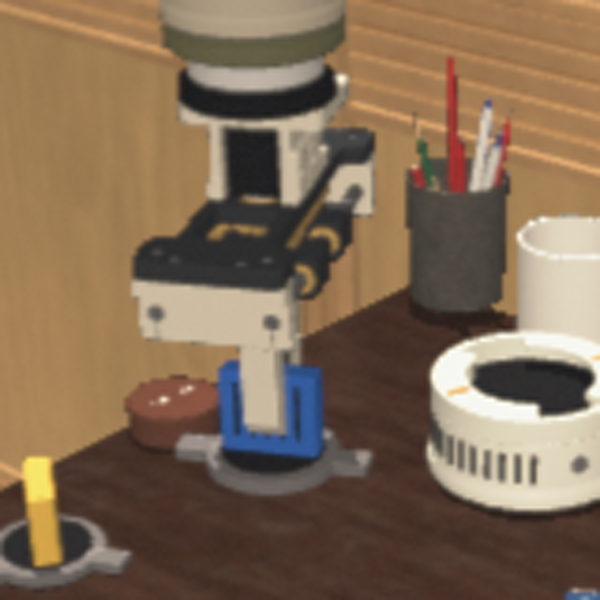

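The blue cap is held level in the gripper; yellow cap and everything else are undisturbed.

Emit:
servo_tool(moves=[[99, -235.5, -7, 0, 0, 0.907], [99, -235.5, -7, 0, 0, 0.907], [99, -235.5, -7, 0, 0, 0.907], [99, -235.5, -7, 0, 0, 0.907], [99, -235.5, -7, 0, 0, 0.907], [99, -235.5, -7, 0, 0, 0.907], [99, -235.5, -7, 0, 0, 0.907], [99, -235.5, -7, 0, 0, 0.907], [99, -235.5, -7, 0, 0, 0.907], [99, -235.5, -7, 0, 0, 0.907]])

```text
time_s: 5.65
tool_pos: [469.7, -253.2, 150.8]
tcp_rot: [0.637, 3.076, -0.0]
ft_force: [-0.6, -0.4, -1.8]
opening: 15.8
grasp_force: 30.0
```

```bash
python3 -c "
from h import *
go(469.0,-253.5,94,66.5);s=robot.state();print(s['tool_pos'],s['ft_force'])
a=crop(robot.read_camera('scene'),230,100,120,120,5)
b=crop(robot.read_camera('top'),280,130,100,100,6)
cv2.imwrite('pics/p1.png',np.hstack([a,b])[:,:800] if 0 else cv2.resize(np.hstack([a,b]),(800,400)))"
```

```text
[ 0.6 -0.5 56.8] [-0.     0.     0.002] t 5.65
[ 469.71193979 -253.21930061  150.84061627] [-0.56981736 -0.37425003 -1.84539903]
```

View pics/p1.png

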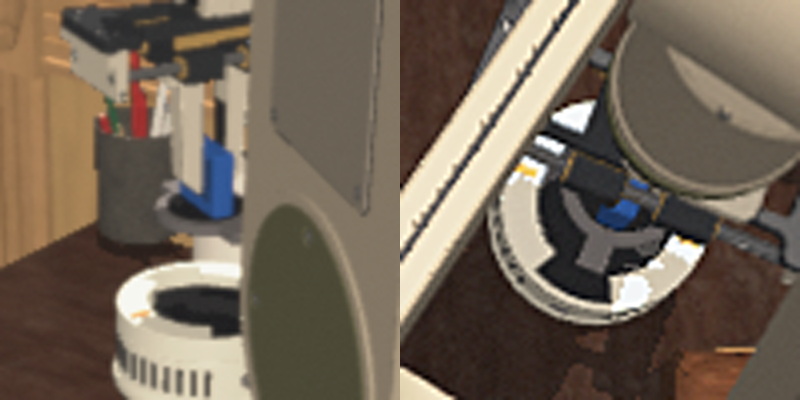

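The scene crop shows the cap held level above the mouth. The top crop shows its near lug pointing into the lower-left slot. Lowering in stages.

Emit:
servo_tool(moves=[[0.5, -0.5, 20, 0, 0, 0], [0.5, -0.5, 40, 0, 0, 0], [0.5, -0.5, 55, 0, 0, 0], [0.5, -0.5, 62, 0, 0, 0], [0.5, -0.5, 66, 0, 0, 0], [0.5, -0.5, 70, 0, 0, 0], [0.5, -0.5, 70, 0, 0, 0]])

```text
time_s: 6.62
tool_pos: [469.0, -253.9, 80.8]
tcp_rot: [0.639, 3.076, -0.0]
ft_force: [-0.7, -0.7, -0.9]
opening: 15.6
grasp_force: 30.0
```

Emit:
servo_tool(moves=[[0, 0, 2, 0, 0, 0], [0, 0, 4, 0, 0, 0], [0, 0, 6, 0, 0, 0], [0, 0, 8, 0, 0, 0], [0, 0, 9, 0, 0, 0], [0, 0, 10, 0, 0, 0], [0, 0, 10, 0, 0, 0]])

```text
time_s: 7.5
tool_pos: [468.9, -253.8, 70.6]
tcp_rot: [-0.639, -3.076, -0.0]
ft_force: [0.7, 0.2, -1.7]
opening: 15.8
grasp_force: 30.0
```

Emit:
servo_tool(moves=[[0, 0, 1, 0, 0, 0], [0, 0, 1.5, 0, 0, 0], [0, 0, 1.5, 0, 0, 0]])

```text
time_s: 7.88
tool_pos: [469.0, -253.9, 69.4]
tcp_rot: [0.639, 3.076, -0.0]
ft_force: [-0.1, 0.3, 1.2]
opening: 16.2
grasp_force: 30.0
```

Emit:
servo_tool(moves=[[0, 0, 0, 0, 0, 0.1], [0, 0, 0, 0, 0, 0.2], [0, 0, 0, 0, 0, 0.3], [0, 0, 0, 0, 0, 0.4], [0, 0, 0, 0, 0, 0.5], [0, 0, 0, 0, 0, 0.5]])

```text
time_s: 8.62
tool_pos: [469.1, -254.0, 69.4]
tcp_rot: [1.379, 2.822, -0.0]
ft_force: [0.3, -0.9, 0.9]
opening: 15.9
grasp_force: 30.0
```

Light floor contact and free turning, so I'll complete the quarter turn.

Emit:
servo_tool(moves=[[0, 0, 0, 0, 0, 0.12], [0, 0, 0, 0, 0, 0.24], [0, 0, 0, 0, 0, 0.36], [0, 0, 0, 0, 0, 0.48], [0, 0, 0, 0, 0, 0.6], [0, 0, 0, 0, 0, 0.72], [0, 0, 0, 0, 0, 0.84], [0, 0, 0, 0, 0, 0.96], [0, 0, 0, 0, 0, 1.07], [0, 0, 0, 0, 0, 1.07], [0, 0, 0, 0, 0, 1.07]])

```text
time_s: 10.0
tool_pos: [469.1, -253.8, 69.3]
tcp_rot: [2.623, 1.728, 0.001]
ft_force: [-1.1, 1.9, 2.8]
opening: 15.5
grasp_force: 30.0
```

```bash
python3 -c "
from h import *
go(469.0,-253.5,69,-23.5);s=robot.state();print(s['tool_pos'],s['ft_force'],s['wrist_torque'],s['opening'])"
```

```text
[ 0.3 -0.2  0.3] [ 0.    -0.     0.005] t 10.0
[ 469.1040276  -253.83475637   69.33647311] [-1.11988496  1.93378284  2.83583492] [0.27870499 0.2937034  0.01000553] 15.523478339069982
```

Emit:
servo_tool(moves=[[0, 0, 0, 0, 0, 0], [0, 0, 0, 0, 0, 0], [0, 0, 0, 0, 0, 0], [0, 0, 0, 0, 0, 0], [0, 0, 0, 0, 0, 0], [0, 0, 0, 0, 0, 0]], gripper=100)

```text
time_s: 10.75
tool_pos: [468.9, -253.8, 69.1]
tcp_rot: [-2.626, -1.724, 0.0]
ft_force: [0.1, 0.4, -0.6]
opening: 56.6
grasp_force: 0.0
```

Emit:
servo_tool(moves=[[0, 0, -10, 0, 0, 0], [0, 0, -40, 0, 0, 0], [0, 0, -90, 0, 0, 0], [0, 0, -140, 0, 0, 0], [-100, -100, -140, 0, 0, 0], [-100, -100, -140, 0, 0, 0], [-130, -130, -140, 0, 0, 0], [-130, -130, -140, 0, 0, 0], [-130, -130, -140, 0, 0, 0]])

```text
time_s: 11.88
tool_pos: [298.2, -321.6, 210.0]
tcp_rot: [2.626, 1.722, 0.001]
ft_force: [-0.4, 0.2, 0.5]
opening: 56.4
grasp_force: 0.0
```

```bash
python3 -c "
from h import *
s=robot.state();print(s['tool_pos'],s['ft_force'],s['opening'],s['time_s'])
t=robot.read_camera('top');a=crop(robot.read_camera('scene'),230,140,100,100,4)
cv2.imwrite('pics/f1.png',np.hstack([a,crop(t,282,134,100,100,4)]))
hsv=cv2.cvtColor(t,cv2.COLOR_BGR2HSV);m=cv2.inRange(hsv,(100,120,60),(125,255,255));k=m*0;k[150:215,300:362]=m[150:215,300:362]
ys,xs=np.nonzero(k);r=cv2.minAreaRect(np.c_[xs,ys].astype(np.float32));print(r,world('top',[r[0]],100))"
```

```text
[ 298.22212616 -321.63911871  209.95202848] [-0.41921273  0.21211784  0.53543915] 56.440738805119985 11.875
((332.85504150390625, 180.64794921875), (23.15384864807129, 10.38461685180664), 22.61986541748047) [[ 463.66036903 -251.14409189  100.        ]]
```

View pics/f1.png

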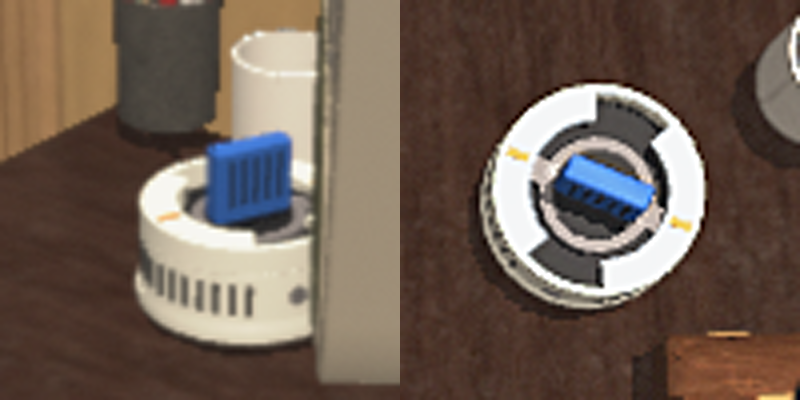

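The cap sits flat and centred, its bar pointing at the two orange marks (crop (518,154) and (681,224)), its lugs under the rim, and the gripper is clear.

```bash
python3 -c "
from workcell import robot
print(robot.hand_in())"
```

```text
the job is handed in; nothing more can be done
None
```

The two-lug cap is seated flat in the purifier and locked a quarter turn clockwise, the gripper has let go and is clear, and the job was handed in at about 12 s; the three-lug cap was not touched, and no verdict was returned.

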